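# Refit the filter cassettes of a humidifier

## Robot

A 7-joint arm with a two-finger parallel gripper is mounted at the origin on the work surface. World frame = base frame: x ahead of the robot, y to its left, z up, the work surface at z = 0. Lengths are in m, angles in rad, forces in N, time in s.
With the tool pointing down it reaches from about 0.425 to 1.025 m from the base axis. Payload 3.6 kg.
Tool frame: the origin (TCP) lies at the very end of the fingers, on their centre line; the grasp point (between the pads) lies 19 mm behind it; z points along the fingers, y is the direction in which the jaws open and shut (so a half turn about z gives the same grasp; the last joint's range is limited). The gripper opens to 85 mm and grips with 20 to 120 N. Pads are 22 mm wide; open, the fingers measure 114 mm over their backs; the gripper's body (76 mm by 85 mm) begins 54 mm behind the grasp point. The pads swing forward as they close: fully open they stand 13 mm farther back than shut.
Start: joints at [-1.306, 0.591, 0.048, 1.609, -0.033, 0.943, -0.034], TCP at [0.254, 0.679, 0.231] pointing down, gripper open.
Joint ranges: [-2.69, 2.69], [-0.47, 2.24], [-1.27, 1.36], [0.19, 2.51], [-1.53, 4.68], [0.08, 2.07], [-3.09, 3.09]. Speed limits (rad/s): [2.57, 2.57, 3.14, 3.14, 3.14, 3.14, 3.14].

## Interface

Orientations are given as a 3x3 rotation matrix whose columns are the frame's x, y, z axes.
In Python, from workcell import robot, hand, kin, viewer, workorder, status gives the robot as it stands. Calls block until the motion is done:
- robot.reach(position, orientation): joint-space move of the TCP to a pose.
- robot.movel(position, rot=None, feed=0.15, contact_N=None): straight line of the TCP; rot=None keeps the orientation; feed is the mean speed in m/s. With contact_N (N) it stops when the force on the tool has changed by that much, and returns True; else False.
- robot.goto_joints(angles): joint-space move.
- hand.command_gripper(opening, effort=None): finger opening in m; effort is the grip in N (None keeps the last); returns when the fingers have stopped.
- robot.hold(seconds).
- kin.inverse_kinematics(position, orientation): joint angles nearest the present ones, or None.
- viewer.snapshot(name): name is "scene" or "top"; returns (picture, depth): 384x512x3 uint8, red, green, blue; 384x512 float32, m along the optical axis (not along the pixel's ray), 0 where there is no reading.
- viewer.camera_info(name): a dict with "fx", "fy", "cx", "cy" (pixels), "dist_coeffs" ([k1, k2, p1, p2, k3] as OpenCV has them; the pictures are not rectified), "pose" (4x4, takes a point from camera to world coordinates). Camera axes: x right, y down, z forward; pixel columns grow to the right and rows downward; lengths in m; the calibration is good to about 2 mm. A picture is of the moment at which its call begins. camera_info takes no time and is no camera call.
A pose or a line that the arm cannot do raises robot.MotionError and nothing moves.
- workorder.close_job(): hands the job in, once; it reports no verdict.
Readings, each from a call of its own:
- status.current_t(): time.
- status.current_qpos(): joint angles.
- status.current_joint_vel(): joint speeds.
- status.current_tau(): joint torques, N m.
- status.current_tool_pos(): TCP position.
- status.current_eef_rot(): TCP orientation.
- status.current_wrist_force(): force on the tool from outside, world axes, zero at the start.
- status.current_ft_torque(): the same for the moment, N m.
- status.current_width(): finger opening in m.
Only numpy, scipy, OpenCV 4.12 (cv2) and the standard library are available. Lean on these libraries where they do the work, as an engineer would, in place of code of your own. Each camera call takes 0.05 s, during which the arm holds its last target.

## Task

Switch the humidifier off at its rocker switch, then lift the spent filter cassette off the two guide rods and lay it flat in the shallow black drip tray. With the unit still off, thread every new cassette lying on the counter onto both rods so that all lie flat and fully home in one stack, and only then snap the rocker back on. Leave the remote control, the blue water tank and the clear fish box where they are.

Things in the scene. Friction and masses are not known exactly. Their poses are not given: they have to be found in the camera images.
- seat (a point): middle of the seat: the flat top of the humidifier's fixed lower unit (black box 160 x 180 x 40 mm high), half-way between the feet of two upright steel rods. z up; rods 58 mm either side along own y, 10 mm thick, 76 mm tall, tapering to 5 mm over the top 10 mm. The box reaches 50 mm to own -x, 110 mm to own +x. Cassettes stack on the seat, a rod through each hole
- rocker (a joint): grey rocker paddle 84 (unit's y) x 34 x 10 mm; its pivot is 86 mm to own +x of the seat point, 22 mm above the seat. -0.28 rad = ON: the half with a white bar (own +y) is down; +0.28 = OFF: that half is up. A spring throws it from the centre (0) to either stop; push the raised half down past the centre (about 5 N) to change it
- on_end (a point): a point on the top face of the rocker paddle, 32 mm from its pivot on the half with the white bar: press here to switch ON (it moves about 18 mm between the two states)
- off_end (a point): the like point on the unmarked half, 32 mm from the pivot: press here to switch OFF
- spent_mid (a point): grey dog-bone filter cassette, 166 long (own y), 18 thick (own z) mm, 120 g; two 50 x 50 lobes, each with a 14 mm hole 58 mm from the middle along own y; waist between 32 wide (own x), 66 long, gripped across own x. Point: its centre, 9 mm above its underside. Either face or end will do. The spent one: at the start on the rods, on the seat
- tray_floor (a point): the centre of the inner floor of the shallow black drip tray, fixed to the counter: inside 102 mm (own x) by 202 mm (own y), rim 10 mm above this point, which is 4 mm above the counter. The cassette is laid lengthwise along own y
- new0_mid (a point): grey dog-bone filter cassette, 166 long (own y), 18 thick (own z) mm, 120 g; two 50 x 50 lobes, each with a 14 mm hole 58 mm from the middle along own y; waist between 32 wide (own x), 66 long, gripped across own x. Point: its centre, 9 mm above its underside. Either face or end will do. A new one, at the start flat on the counter; None if absent
- new1_mid (a point): grey dog-bone filter cassette, 166 long (own y), 18 thick (own z) mm, 120 g; two 50 x 50 lobes, each with a 14 mm hole 58 mm from the middle along own y; waist between 32 wide (own x), 66 long, gripped across own x. Point: its centre, 9 mm above its underside. Either face or end will do. A new one, at the start flat on the counter; None if absent
- new2_mid (a point): grey dog-bone filter cassette, 166 long (own y), 18 thick (own z) mm, 120 g; two 50 x 50 lobes, each with a 14 mm hole 58 mm from the middle along own y; waist between 32 wide (own x), 66 long, gripped across own x. Point: its centre, 9 mm above its underside. Either face or end will do. A new one, at the start flat on the counter; None if absent
- new3_mid (a point): grey dog-bone filter cassette, 166 long (own y), 18 thick (own z) mm, 120 g; two 50 x 50 lobes, each with a 14 mm hole 58 mm from the middle along own y; waist between 32 wide (own x), 66 long, gripped across own x. Point: its centre, 9 mm above its underside. Either face or end will do. A new one, at the start flat on the counter; None if absent
- remote: bystander, loose: a black remote control 44 x 150 x 18 mm lying beyond the unit; origin under its centre
- tank: bystander, loose: the blue water tank with black cap, 130 mm in diameter and 122 mm tall, standing; origin under its centre
- fishbox: bystander, loose: a clear open box with white edges 100 x 140 x 100 mm high; origin under its centre
Things that resemble listed ones, but are neither listed nor needed, are in the scene too. Several things look just like the part that bears tray_floor: the one meant starts farthest to the robot's right.

How it is judged:
On the way, in this order (a step that is already met when the one before it is completed fails the run):
1. the rocker has snapped to OFF with the spent cassette still on the rods (value of joint rocker above 0.2 rad and x of spent_mid in the frame of seat between -0.006 and 0.006 m and y of spent_mid in the frame of seat between -0.006 and 0.006 m and z of spent_mid in the frame of seat between 0.004 and 0.067 m and angle between the z axis of spent_mid and the z axis of seat, either way round below 0.06 rad and angle between the y axis of spent_mid and the y axis of seat, either way round below 0.1 rad), for 0.2 s.
2. the spent cassette lies flat in the drip tray, the unit off (value of joint rocker above 0.2 rad and x of spent_mid in the frame of tray_floor between -0.03 and 0.03 m and y of spent_mid in the frame of tray_floor between -0.03 and 0.03 m and z of spent_mid in the frame of tray_floor below 0.014 m and angle between the z axis of spent_mid and the z axis of tray_floor, either way round below 0.08 rad), for 0.2 s.
3. every new cassette lies flat and home on both rods, the unit still off (value of joint rocker above 0.2 rad and x of new0_mid in the frame of seat between -0.006 and 0.006 m and y of new0_mid in the frame of seat between -0.006 and 0.006 m and z of new0_mid in the frame of seat between 0.004 and 0.067 m and angle between the z axis of each of new0_mid, new1_mid, new2_mid, new3_mid and the z axis of seat, either way round below 0.06 rad and angle between the y axis of each of new0_mid, new1_mid, new2_mid, new3_mid and the y axis of seat, either way round below 0.1 rad and x of new1_mid in the frame of seat between -0.006 and 0.006 m and y of new1_mid in the frame of seat between -0.006 and 0.006 m and z of new1_mid in the frame of seat between 0.004 and 0.067 m and x of new2_mid in the frame of seat between -0.006 and 0.006 m and y of new2_mid in the frame of seat between -0.006 and 0.006 m and z of new2_mid in the frame of seat between 0.004 and 0.067 m and x of new3_mid in the frame of seat between -0.006 and 0.006 m and y of new3_mid in the frame of seat between -0.006 and 0.006 m and z of new3_mid in the frame of seat between 0.004 and 0.067 m), for 0.2 s.
At the end, for the whole second after the job is handed in: Rocker ON and still; every new cassette on both rods, centred within 6 mm per axis, level within 0.06 rad, centre under 67 mm above the seat; spent cassette in the tray, centred within 30 mm per axis, level within 0.08 rad (value of joint rocker below -0.2 rad and x of spent_mid in the frame of tray_floor between -0.03 and 0.03 m and y of spent_mid in the frame of tray_floor between -0.03 and 0.03 m and z of spent_mid in the frame of tray_floor below 0.014 m and angle between the z axis of spent_mid and the z axis of tray_floor, either way round below 0.08 rad and velocity of joint rocker between -0.1 and 0.1 rad/s and x of new0_mid in the frame of seat between -0.006 and 0.006 m and y of new0_mid in the frame of seat between -0.006 and 0.006 m and z of new0_mid in the frame of seat between 0.004 and 0.067 m and angle between the z axis of each of new0_mid, new1_mid, new2_mid, new3_mid and the z axis of seat, either way round below 0.06 rad and angle between the y axis of each of new0_mid, new1_mid, new2_mid, new3_mid and the y axis of seat, either way round below 0.1 rad and x of new1_mid in the frame of seat between -0.006 and 0.006 m and y of new1_mid in the frame of seat between -0.006 and 0.006 m and z of new1_mid in the frame of seat between 0.004 and 0.067 m and x of new2_mid in the frame of seat between -0.006 and 0.006 m and y of new2_mid in the frame of seat between -0.006 and 0.006 m and z of new2_mid in the frame of seat between 0.004 and 0.067 m and x of new3_mid in the frame of seat between -0.006 and 0.006 m and y of new3_mid in the frame of seat between -0.006 and 0.006 m and z of new3_mid in the frame of seat between 0.004 and 0.067 m); the robot touches nothing.
It fails at once if the remote control is moved by more than 30 mm (distance of remote from where it was at the start of the episode above 0.03 m).
It fails at once if the water tank is moved by more than 30 mm (distance of tank from where it was at the start of the episode above 0.03 m).
It fails at once if the fish box is moved by more than 30 mm (distance of fishbox from where it was at the start of the episode above 0.03 m).
Of new0, new1, new2, new3 only 2 to 4 are there at a start; the rules pass over those that are not, and their reading is None.
At some moment in a run one of new0, new1, new2, new3 may be knocked a few centimetres aside while the robot is not near it.
Once in a run the grip may slacken for a moment while it holds something.
It also fails if it takes over 210 s, if anything falls off the work surface, if the arm or the gripper's body presses on something with over 40 N, if the wrist force passes 120 N, or if a joint passes its speed limit or range.

## Working session

There is one attempt and no reset: what is moved stays moved. The work goes in short steps, each a Python script; the robot and the scene stay as the last script left them, time stands still between calls to the robot, and variables do not carry over. Pictures are saved under pics/ and viewed, and the job is handed in when it is done.

```bash
mkdir -p pics; ls
cat > h.py <<'E'
import numpy as np, cv2
from workcell import robot, hand, kin, viewer, workorder, status
def snap(name, fn):
    im,d=viewer.snapshot(name); cv2.imwrite('pics/%s.png'%fn, cv2.cvtColor(im,cv2.COLOR_RGB2BGR)); np.save('pics/%s.npy'%fn,d); return im,d
def K(name):
    c=viewer.camera_info(name); return np.array([[c['fx'],0,c['cx']],[0,c['fy'],c['cy']],[0,0,1]]),np.array(c['dist_coeffs'],float),np.array(c['pose'])
def ray(name,uv):
    k,d,T=K(name); p=cv2.undistortPoints(np.array(uv,float).reshape(-1,1,2),k,d).reshape(-1,2)
    r=np.c_[p,np.ones(len(p))]@T[:3,:3].T; return T[:3,3],r
def onz(name,uv,z):
    o,r=ray(name,uv); return o+r*((z-o[2])/r[:,2])[:,None]
def cloud(name,d):
    h,w=d.shape; u,v=np.meshgrid(np.arange(w),np.arange(h)); o,r=ray(name,np.c_[u.ravel(),v.ravel()])
    return (o+r*d.ravel()[:,None]).reshape(h,w,3)
def proj(name,P):
    k,d,T=K(name); Ti=np.linalg.inv(T); return cv2.projectPoints(np.array(P,float).reshape(-1,3),cv2.Rodrigues(Ti[:3,:3])[0],Ti[:3,3],k,d)[0].reshape(-1,2)
def tri(uv1,uv2):
    a,r=ray('scene',uv1);b,s=ray('top',uv2);out=[]
    for i in range(len(r)):
        M=np.c_[r[i],-s[i]];t=np.linalg.lstsq(M,b-a,rcond=None)[0];p=a+r[i]*t[0];q=b+s[i]*t[1];out.append(np.r_[(p+q)/2,np.linalg.norm(p-q)])
    return np.array(out)
def down(yaw): # tool y axis at angle yaw in world
    y=np.array([np.cos(yaw),np.sin(yaw),0]);z=np.array([0,0,-1.]);return np.c_[np.cross(y,z),y,z]
def crop(fn,x0,y0,w,h,s,out):
    im=cv2.imread('pics/%s.png'%fn)[y0:y0+h,x0:x0+w]; cv2.imwrite('pics/%s.png'%out,cv2.resize(im,None,fx=s,fy=s,interpolation=cv2.INTER_CUBIC))
E
python3 - <<'E'
from h import *
np.set_printoptions(precision=3,suppress=True)
for n in('scene','top'):
    im,d=snap(n,n+'0'); print(viewer.camera_info(n), (d>0).mean())
print(status.current_t(),status.current_eef_rot())
E
```

```text
pics
{'fx': 427.35752645377994, 'fy': 427.35752645377994, 'cx': 252.8103115059686, 'cy': 185.29880782586645, 'dist_coeffs': array([0.029, 0.   , 0.   , 0.   , 0.   ]), 'pose': array([[ 0.167,  0.645, -0.746,  1.383],
       [ 0.986, -0.095,  0.138, -0.134],
       [ 0.018, -0.758, -0.651,  0.832],
       [ 0.   ,  0.   ,  0.   ,  1.   ]])} 0.9958750406901041
{'fx': 418.1836367518127, 'fy': 418.1836367518127, 'cx': 259.0673532010597, 'cy': 193.6070023460342, 'dist_coeffs': array([0.035, 0.   , 0.   , 0.   , 0.   ]), 'pose': array([[-0.011, -0.985,  0.173,  0.377],
       [-1.   ,  0.014,  0.015,  0.009],
       [-0.017, -0.172, -0.985,  1.069],
       [ 0.   ,  0.   ,  0.   ,  1.   ]])} 0.9961903889973959
0.1 [[-0.937  0.35  -0.001]
 [ 0.35   0.937 -0.002]
 [-0.    -0.002 -1.   ]]
```

View pics/scene0.png

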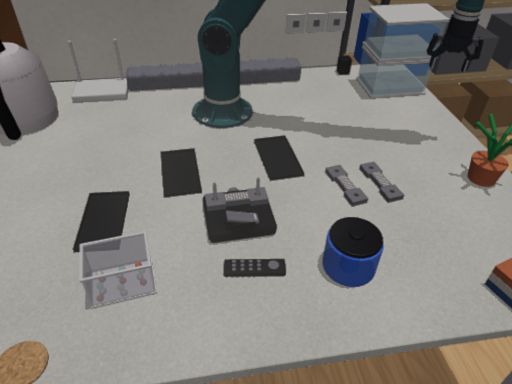

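View pics/top0.png

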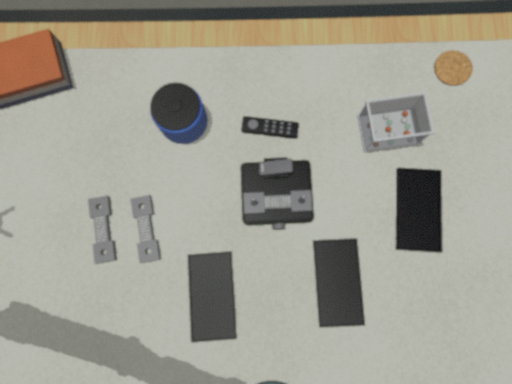

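Run:
```python
from h import *
crop('top0',230,145,100,95,8,'c1'); crop('scene0',190,165,100,85,8,'c2'); crop('top0',80,185,90,90,8,'c3');crop('top0',350,150,110,110,6,'c4');crop('scene0',310,150,100,65,8,'c5')
crop('scene0',60,170,110,140,4,'c6')
```

```text
(no output)
```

View pics/c1.png

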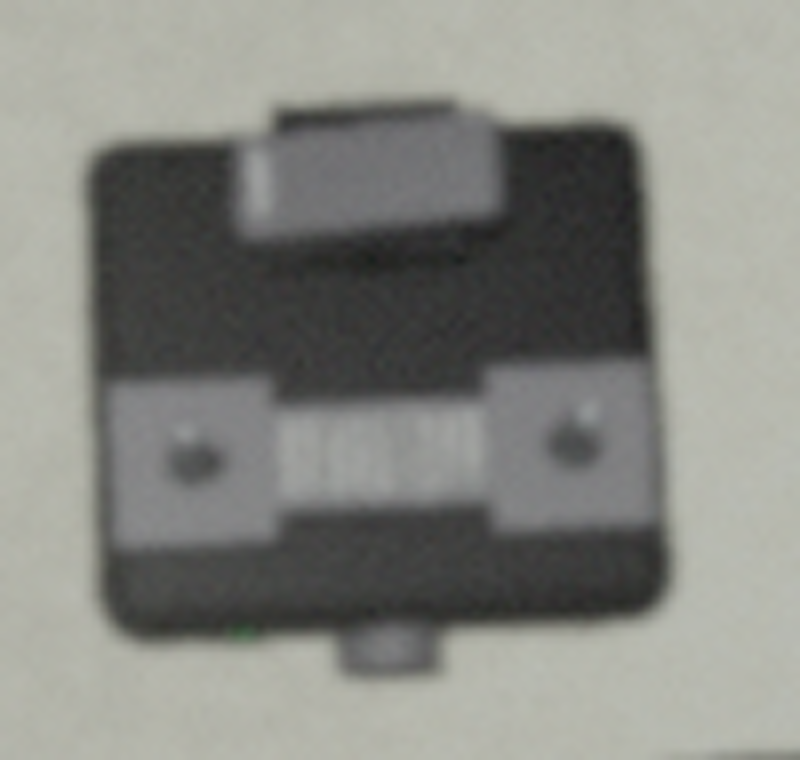

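View pics/c2.png

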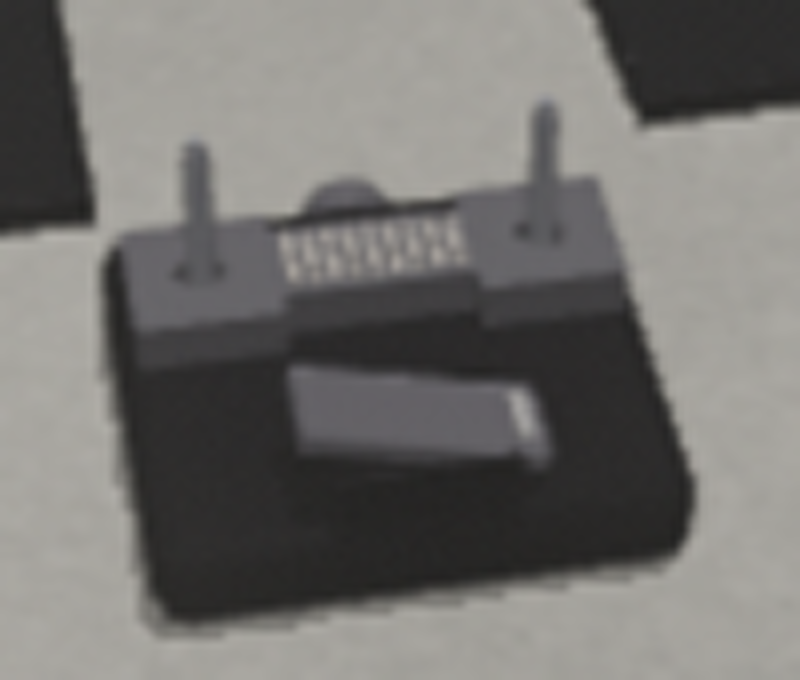

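View pics/c3.png

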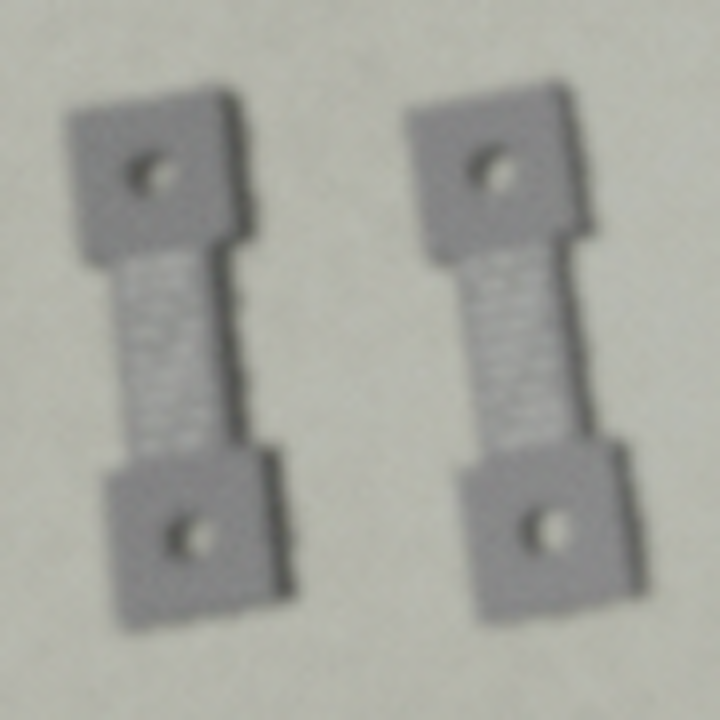

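View pics/c4.png

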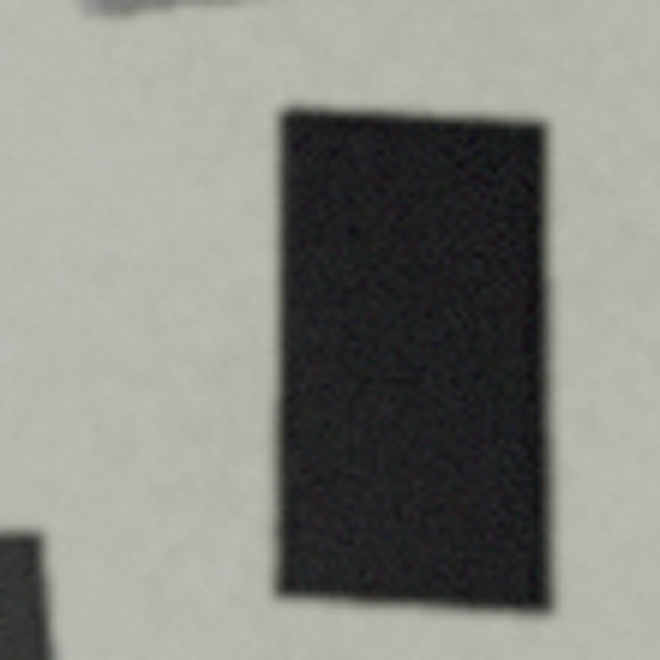

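View pics/c5.png

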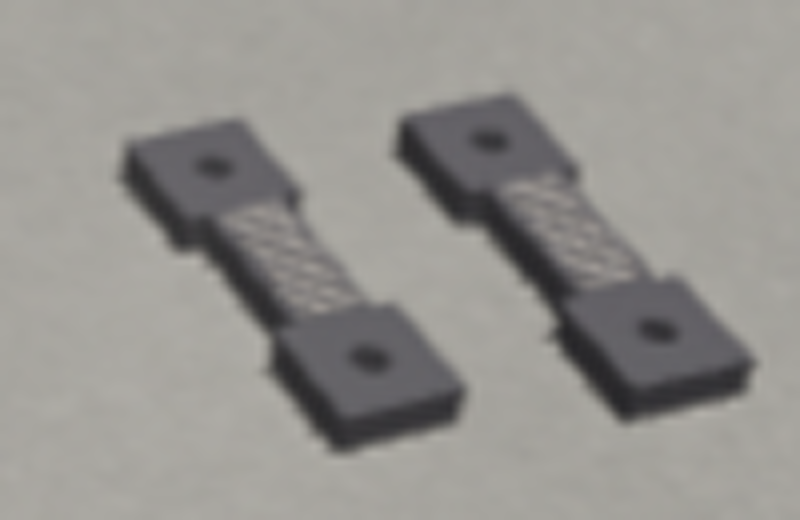

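View pics/c6.png

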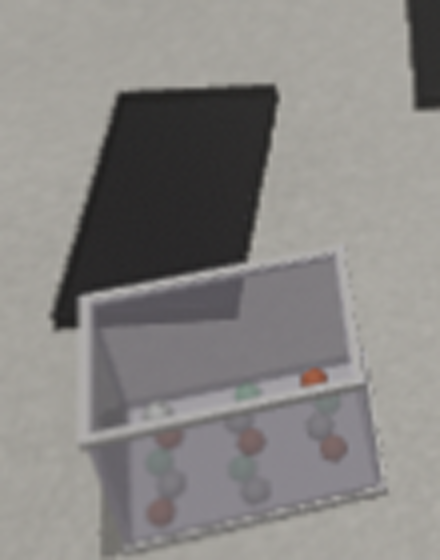

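Run:
```python
from h import *
np.set_printoptions(precision=4,suppress=True)
def px(o,c,s=8): return np.array(o)+(np.array(c,float)+.5)/s-.5
st=px((190,165),[(543,103),(195,146)]); tt=px((230,145),[(187,432),(590,408)])
print('rodtips',tri(st,tt))
# spent cassette corners top view lobes (z.058): outer corners
c=px((230,145),[(107,380),(113,548),(645,358),(660,525)])
print('spent corners',onz('top',c,.058),onz('top',c,.058).mean(0))
s=px((190,165),[(200,272),(540,231)]) 
print('spent holes scene z.058',onz('scene',s,.058))
h=px((80,185),[(150,173),(192,538),(492,170),(547,530)])
hs=px((310,150),[(215,167),(370,358),(488,140),(658,331)])
print('holes top',onz('top',h,.018)); print('scene',onz('scene',hs,.018))
# order match
print('tri',tri(hs[[3,2,1,0]],h))
t=px((350,150),[(285,110),(545,122),(278,595),(550,610)],6)
P=onz('top',t,.014); print('tray',P,P.mean(0))
ts=px((60,170),[(120,95),(277,87),(55,325)],4); print(onz('scene',ts,.014))
d=np.load('pics/top0.npy'); C=cloud('top',d)
for n,uv in dict(seat=(277,230-10),waist=(278,202),lobeL=(250,210),lobe1=(95,203),lobe2=(141,203),tray=(418,210),ctr=(380,300)).items(): print(n,C[uv[1],uv[0]])
r=px((230,145),[(240,190),(500,170)]); print('rocker ends',C[166,264],C[167,289],C[165,277])
print(tri(px((190,165),[(535,418),(295,410)]),px((230,145),[(243,188),(502,163)])))
```

```text
rodtips [[ 0.5324  0.0367  0.1148  0.0024]
 [ 0.538  -0.0791  0.1152  0.0012]]
spent corners [[ 0.5584  0.064   0.058 ]
 [ 0.5064  0.0624  0.058 ]
 [ 0.563  -0.1011  0.058 ]
 [ 0.5113 -0.104   0.058 ]] [ 0.5348 -0.0197  0.058 ]
spent holes scene z.058 [[ 0.5356 -0.0802  0.058 ]
 [ 0.532   0.036   0.058 ]]
holes top [[0.5342 0.4341 0.018 ]
 [0.419  0.4144 0.018 ]
 [0.5336 0.3256 0.018 ]
 [0.4199 0.304  0.018 ]]
scene [[0.4197 0.3037 0.018 ]
 [0.5334 0.3244 0.018 ]
 [0.419  0.4137 0.018 ]
 [0.5347 0.4329 0.018 ]]
tri [[0.5341 0.4338 0.0175 0.0009]
 [0.419  0.4141 0.018  0.0006]
 [0.5335 0.325  0.0181 0.0012]
 [0.4199 0.3038 0.0181 0.0003]]
tray [[ 0.6238 -0.3296  0.014 ]
 [ 0.6167 -0.4382  0.014 ]
 [ 0.4183 -0.3128  0.014 ]
 [ 0.4113 -0.4226  0.014 ]] [ 0.5175 -0.3758  0.014 ]
[[ 0.4133 -0.424   0.014 ]
 [ 0.4208 -0.3158  0.014 ]
 [ 0.6257 -0.438   0.014 ]]
seat [ 0.4906 -0.0189  0.0389]
waist [ 0.5322 -0.0215  0.0605]
lobeL [0.5141 0.0471 0.0554]
lobe1 [0.5425 0.4431 0.0178]
lobe2 [0.5413 0.327  0.0151]
tray [ 0.5161 -0.379   0.0009]
ctr [ 0.294  -0.2703 -0.0033]
rocker ends [0.6237 0.0114 0.0572] [ 0.6163 -0.0496  0.0731] [ 0.6231 -0.0206  0.068 ]
[[ 0.6186  0.0203  0.0561  0.0025]
 [ 0.6212 -0.058   0.0738  0.0005]]
```

Readings from the pictures:
- **Unit:** rod tips are at scene (258,178) and (214,183). The white bar is on the robot's left, and that half is down, so the rocker is ON.
- **New cassettes:** there are two, at top (102,230) and (145,229).
- **Black tray look-alikes:** top (418,210), (338,282) and (212,296). The one at (418,210) has y≈-0.376, farthest to the robot's right, so it is the one meant. The enlarged crops c4 and c6 confirm it.

Next I press OFF.

```bash
cat >> h.py <<'E'
YU=0.035; SEAT=np.array([0.535,-0.0203,0.040])
ux=np.array([np.cos(YU),np.sin(YU),0]); uy=np.array([-np.sin(YU),np.cos(YU),0])
PIV=SEAT+ux*.086+np.array([0,0,.022]); OFF=PIV-uy*.032; ON=PIV+uy*.032
TRAY=np.array([.519,-.3765,.004])
E
python3 - <<'E'
from h import *
np.set_printoptions(precision=4,suppress=True)
print(OFF,ON)
for p,y in((OFF,YU),(OFF,YU+np.pi),(TRAY,-.0817-np.pi/2),(TRAY,-.0817+np.pi/2),((.4765,.424,.02),.169-np.pi/2),((.4765,.424,.02),.169+np.pi/2)):
    print(y,kin.inverse_kinematics(np.array(p)+[0,0,.15],down(y)))
hand.command_gripper(0.0,40)
robot.reach(OFF+[0,0,.09],down(YU)) 
print(status.current_qpos(),status.current_tool_pos(),status.current_t())
snap('scene','s1')
E
```

```text
[ 0.6221 -0.0493  0.062 ] [0.6198 0.0147 0.062 ]
0.035 [-0.3264  0.5263  0.4778  1.8768 -0.323   0.815   0.3551]
3.1765926535897933 [ 0.2087  0.4988 -0.2839  1.8524  0.185   0.8159  3.007 ]
-1.6524963267948967 [-0.0568  0.8171  1.0016  1.8907 -0.8626  0.9419 -0.2884]
1.4890963267948965 [ 0.3245  0.6005  0.3394  1.8748 -0.2912  0.7146  2.3196]
-1.4017963267948965 [-1.2551  0.6536  0.6907  1.882  -0.5641  0.8103 -1.6649]
1.7397963267948966 [-0.7442  0.553  -0.0771  1.8589  0.0605  0.7319  0.8849]
[-0.2732  0.5944  0.4019  1.9169 -0.3487  0.6985  0.374 ] [ 0.6224 -0.0478  0.152 ] 3.75
```

View pics/s1.png

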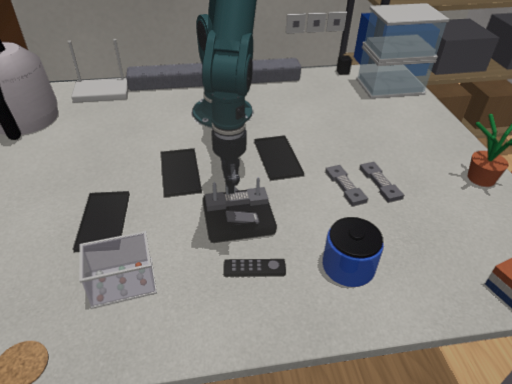

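Run:
```python
from h import *
np.set_printoptions(precision=4,suppress=True)
print(status.current_tool_pos())
f0=status.current_wrist_force()
r=robot.movel(OFF+[0,0,-.004],down(YU),feed=.04,contact_N=15)
print(r,status.current_tool_pos(),status.current_wrist_force()-f0)
robot.hold(.2); print(status.current_tool_pos(),status.current_wrist_force()-f0)
robot.movel(OFF+[0,0,.13],down(YU),feed=.2)
snap('scene','s2');snap('top','t2'); crop('s2',190,165,100,85,8,'c2b')
```

```text
[ 0.6224 -0.048   0.152 ]
True [ 0.6219 -0.0487  0.0607] [-1.9216 -0.6743  6.1382]
[ 0.6219 -0.0487  0.0607] [-1.8439 -0.6287  5.526 ]
```

View pics/c2b.png

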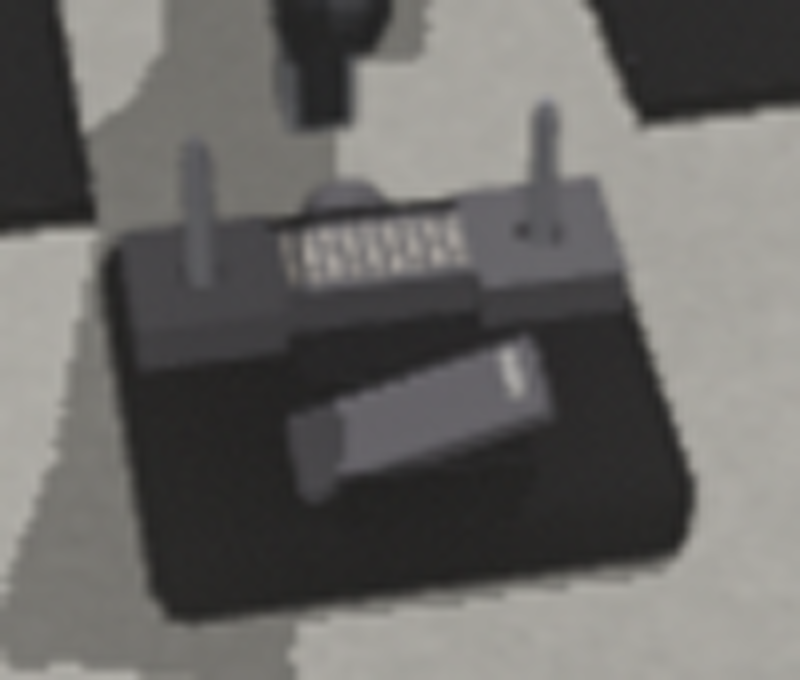

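The white bar end (c2b ~ (515,370)) is now up, so the rocker is OFF. Next I grasp the spent cassette.

Run:
```python
from h import *
np.set_printoptions(precision=4,suppress=True)
hand.command_gripper(.062,60)
P=np.array([SEAT[0],SEAT[1],0])
robot.reach(P+[0,0,.20],down(YU))
r=robot.movel(P+[0,0,.044],down(YU),feed=.08,contact_N=12)
print(r,status.current_tool_pos(),status.current_t())
f0=status.current_wrist_force()
hand.command_gripper(.0,60); robot.hold(.2)
print(status.current_width(),status.current_tool_pos(),status.current_wrist_force()-f0,status.current_ft_torque())
snap('scene','s3');crop('s3',180,120,120,100,6,'c3a')
```

```text
False [ 0.5353 -0.0203  0.0443] 10.225
0.03078644028160946 [ 0.5352 -0.0203  0.0445] [-1.4301  0.0738  5.6289] [0.0366 0.2076 0.0529]
```

View pics/c3a.png

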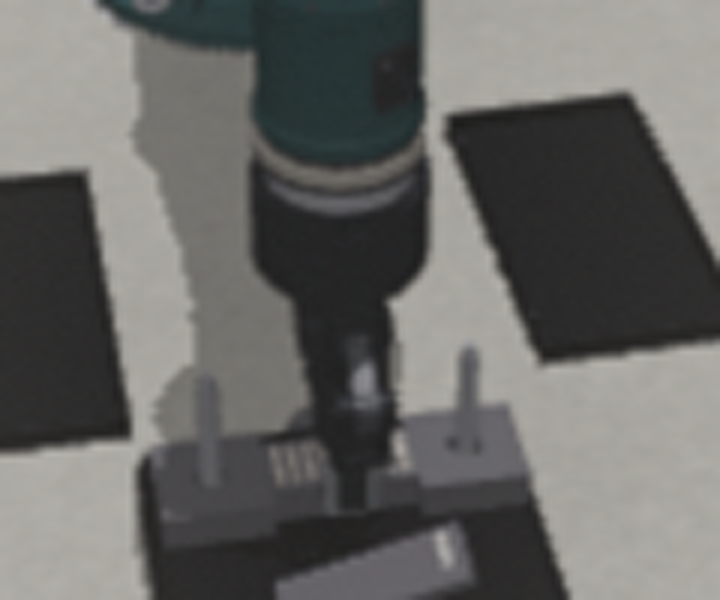

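Run:
```python
from h import *
np.set_printoptions(precision=4,suppress=True)
P=np.array([SEAT[0],SEAT[1],0])
f0=status.current_wrist_force()
robot.movel(P+[0,0,.150],down(YU),feed=.06)
print(status.current_width(),status.current_wrist_force(),status.current_ft_torque(),status.current_t())
robot.movel(P+[0,0,.20],down(YU),feed=.1)
snap('scene','s4');print(status.current_width(),status.current_wrist_force())
```

```text
0.0307162838814189 [-0.8669 -0.4085 -0.7587] [0.0215 0.0028 0.0417] 12.775
0.030418439974432044 [-0.7992 -0.2798 -1.4526]
```

View pics/s4.png

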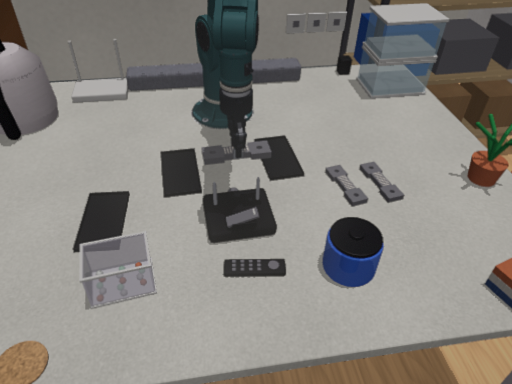

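Run:
```python
from h import *
np.set_printoptions(precision=4,suppress=True)
y=-.075+np.pi/2
P=np.array([TRAY[0],TRAY[1],0])
robot.reach(P+[0,0,.2],down(y)); print(status.current_tool_pos(),status.current_width(),status.current_wrist_force(),status.current_t(),status.current_qpos())
snap('scene','s5')
if status.current_width()>.025:
    r=robot.movel(P+[0,0,.0085],down(y),feed=.08,contact_N=6)
    print(r,status.current_tool_pos(),status.current_width(),status.current_wrist_force(),status.current_t())
    snap('scene','s6')
```

```text
[ 0.5194 -0.3751  0.1996] 0.03002465350904912 [-0.5728 -0.1123 -1.1857] 15.0583 [ 0.5119  0.5209  0.0618  1.835  -0.0446  0.788   2.094 ]
False [ 0.5192 -0.3766  0.0088] 0.030711077218678225 [-0.5621 -0.2564 -1.826 ] 17.65
```

View pics/s6.png

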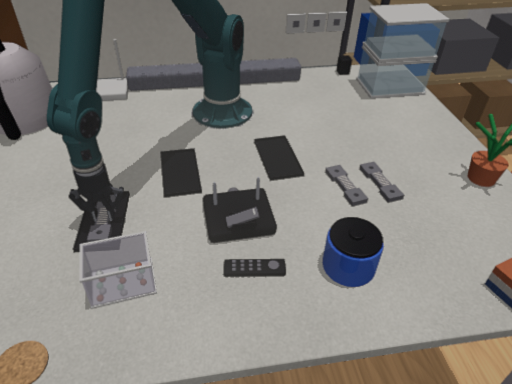

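Run:
```python
from h import *
np.set_printoptions(precision=4,suppress=True)
y=-.075+np.pi/2
P=np.array([TRAY[0],TRAY[1],0])
robot.movel(P+[0,0,.005],down(y),feed=.02,contact_N=4); print(status.current_tool_pos(),status.current_wrist_force())
hand.command_gripper(.06); robot.hold(.1)
robot.movel(P+[0,0,.2],down(y),feed=.15)
P1=np.array([.42,.1,.35])
robot.reach([.45,.12,.33],down(np.pi/2)); print(status.current_t())
snap('scene','s7');snap('top','t7'); crop('t7',80,170,90,110,6,'c7a');crop('t7',370,150,100,120,5,'c7b');crop('s7',300,150,120,70,6,'c7c')
```

```text
[ 0.5192 -0.3767  0.0085] [-0.0694 -0.4129  5.4442]
21.7083
```

View pics/t7.png

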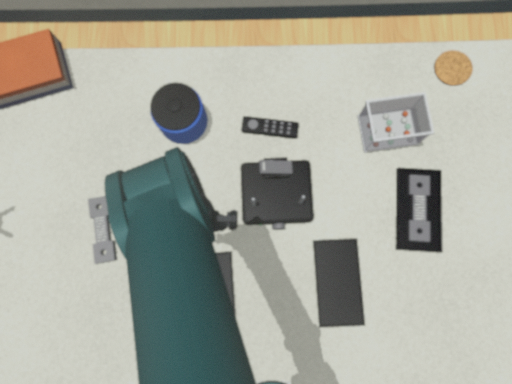

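View pics/c7a.png

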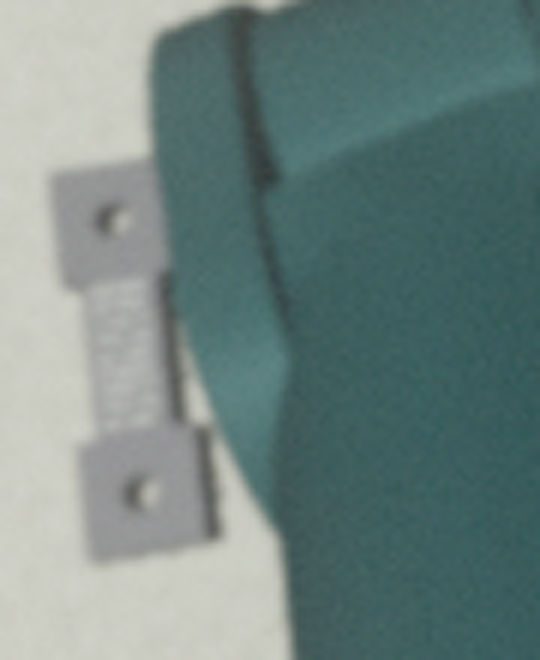

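View pics/c7b.png

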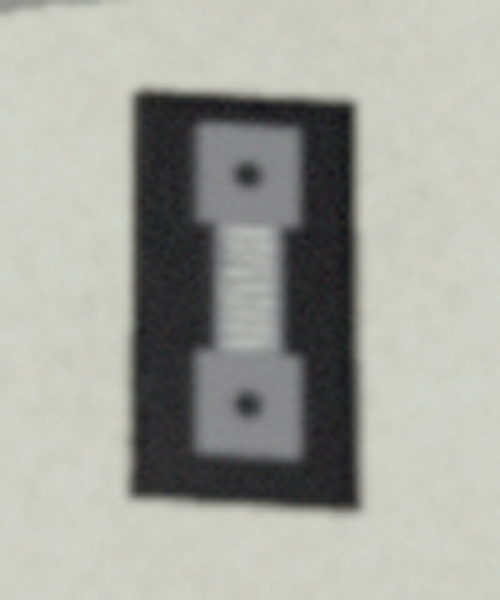

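View pics/s7.png

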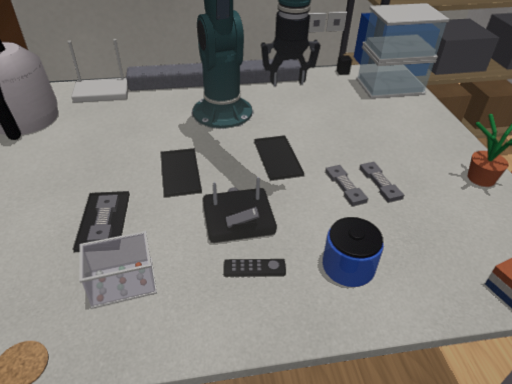

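The spent cassette lies flat and centred in the tray (top 419,208), and the new cassettes haven't moved in the scene view. The rods are now bare, so I can refine the seat position.

Run:
```python
from h import *
crop('t7',235,150,90,85,8,'c8a'); crop('s7',195,170,85,70,9,'c8b'); crop('s7',320,150,90,62,8,'c8c')
```

```text
(no output)
```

View pics/c8a.png

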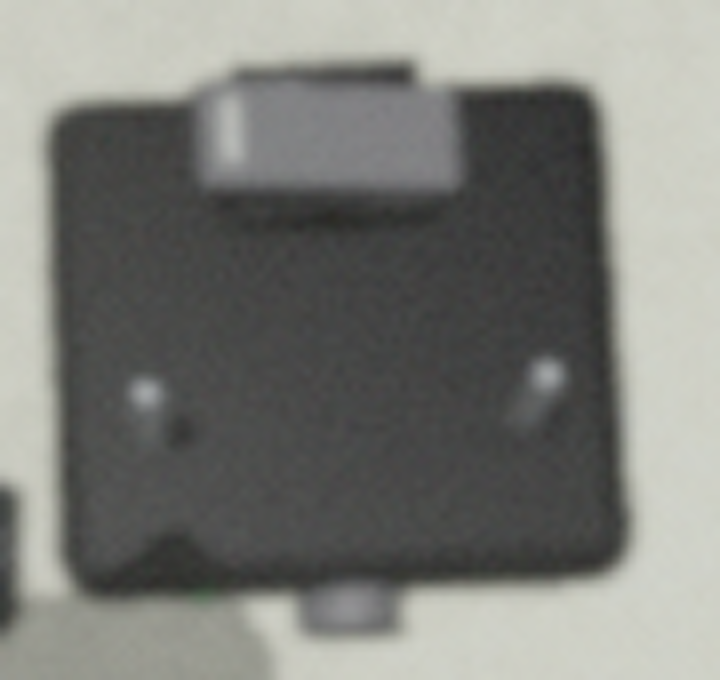

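View pics/c8b.png

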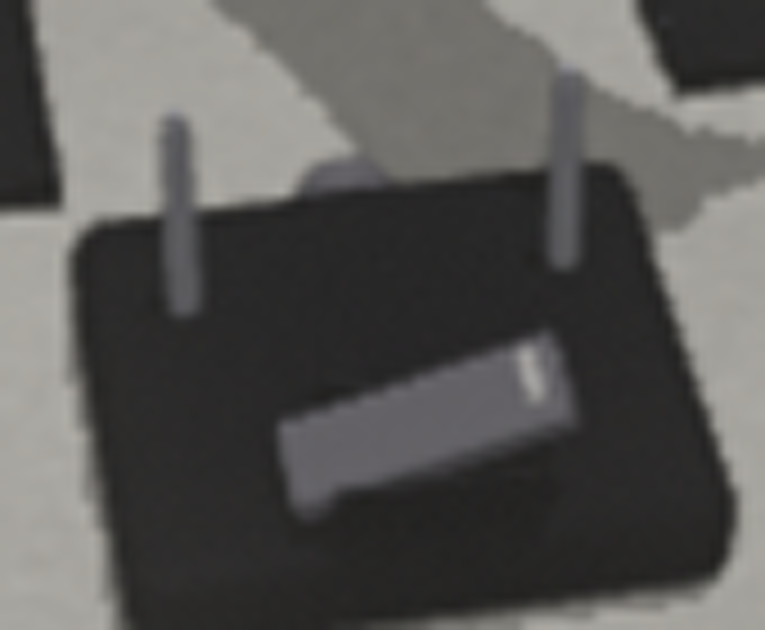

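View pics/c8c.png

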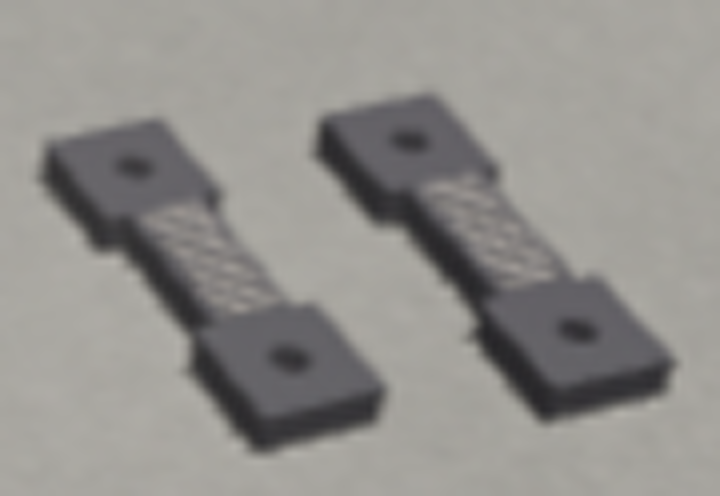

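Run:
```python
from h import *
from scipy.optimize import least_squares
np.set_printoptions(precision=4,suppress=True)
def px(o,c,s=8): return np.array(o)+(np.array(c,float)+.5)/s-.5
tt=px((235,150),[(146,394),(548,376)]); st=px((195,170),[(568,74),(176,119)],9)
bf=px((195,170),[(563,266),(185,312)],9)
print(tri(st,tt)); print(onz('top',tt,.1155),onz('scene',st,.1155)); print('feet front',onz('scene',bf,.041))
def res(p):
    y=np.array([-np.sin(p[2]),np.cos(p[2])])*.058
    T=[[p[0]+s*y[0],p[1]+s*y[1],.1155] for s in(1,-1)]
    return np.r_[(proj('top',T)-tt).ravel(),(proj('scene',T)-st).ravel()]
r=least_squares(res,[.535,-.02,.035],x_scale=[.01,.01,.1]); print(r.x,r.fun)
h=px((320,150),[(578,330),(410,140),(290,358),(134,167)])
P=onz('scene',h,.018);print(P)
for a,b in((0,1),(2,3)): print((P[a]+P[b])/2,np.arctan2(*(P[a]-P[b])[[1,0]]))
```

```text
[[ 0.5321  0.0372  0.1133  0.002 ]
 [ 0.5359 -0.0786  0.1135  0.0011]]
[[ 0.5319  0.0381  0.1155]
 [ 0.5356 -0.0779  0.1155]] [[ 0.5346  0.0357  0.1155]
 [ 0.5382 -0.0793  0.1155]]
feet front [[ 0.5364  0.0358  0.041 ]
 [ 0.5397 -0.0798  0.041 ]]
[ 0.5344 -0.0206  0.0325] [ 0.3478 -0.2467  0.3029 -0.28    0.4623 -0.5696  0.1921 -0.4933]
[[0.5342 0.4332 0.018 ]
 [0.4192 0.4145 0.018 ]
 [0.5334 0.3244 0.018 ]
 [0.4197 0.3033 0.018 ]]
[0.4767 0.4238 0.018 ] 0.16087448686809944
[0.4765 0.3138 0.018 ] 0.1832191845839615
```

```bash
sed -i 's/^YU=.*/YU=0.033; SEAT=np.array([0.5346,-0.0205,0.040])/' h.py
cat >> h.py <<'E'
def pick(x,y,a):
    R=down(a); hand.command_gripper(.062,60)
    robot.reach([x,y,.2],R); robot.movel([x,y,.08],R,feed=.15)
    r=robot.movel([x,y,.0045],R,feed=.06,contact_N=10); print('down',r,status.current_tool_pos())
    hand.command_gripper(0,60); robot.hold(.1); print('w',status.current_width())
    robot.movel([x,y,.22],R,feed=.12); print('lift w',status.current_width(),status.current_wrist_force(),status.current_t())
E
python3 - <<'E'
from h import *
np.set_printoptions(precision=4,suppress=True)
pick(.4766,.4240,.165+np.pi/2)
snap('scene','s9');snap('top','t9')
robot.reach([SEAT[0],SEAT[1],.22],down(YU)); robot.hold(.3)
print(status.current_tool_pos(),status.current_width(),status.current_qpos(),status.current_t())
robot.movel([SEAT[0],SEAT[1],.150],down(YU),feed=.1); robot.hold(.2)
snap('scene','s10');snap('top','t10');crop('s10',190,130,100,100,6,'c10')
print(status.current_tool_pos(),status.current_width(),status.current_wrist_force())
E
```

```text
down False [0.4769 0.4242 0.0049]
w 0.03009407825966973
lift w 0.030201299862454456 [-0.4579 -0.7085 -0.3289] 28.0667
[ 0.5348 -0.0198  0.2199] 0.03034334662233343 [-0.1655  0.372   0.1529  2.0521 -0.084   0.7233  0.0746] 30.1083
[ 0.5349 -0.0205  0.1505] 0.030360813182122207 [-0.0984  0.3882 -0.6223]
```

View pics/s9.png

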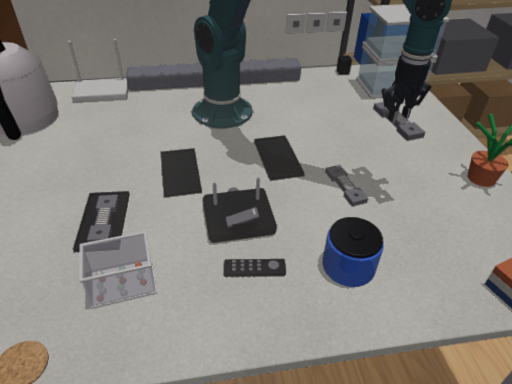

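View pics/c10.png

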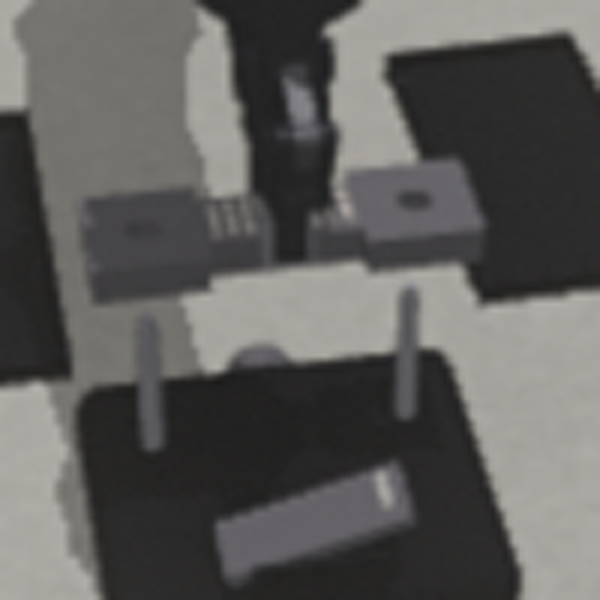

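Run:
```python
from h import *
np.set_printoptions(precision=4,suppress=True)
h=np.array([190,130])+(np.array([(415,200),(146,228)])+.5)/6-.5
P=onz('scene',h,.164);print(P,P.mean(0)); s=onz('scene',np.array([195,170])+(np.array([(568,74),(176,119)])+.5)/9-.5,.1155); print(s,s.mean(0))
```

```text
[[ 0.5339  0.0374  0.164 ]
 [ 0.5365 -0.0776  0.164 ]] [ 0.5352 -0.0201  0.164 ]
[[ 0.5346  0.0357  0.1155]
 [ 0.5382 -0.0793  0.1155]] [ 0.5364 -0.0218  0.1155]
```

Run:
```python
from h import *
np.set_printoptions(precision=4,suppress=True)
x,y=SEAT[0]+.0005,SEAT[1]-.0008
R=down(YU)
for z in(.115,.095,.070,.0445):
    r=robot.movel([x,y,z],R,feed=.04,contact_N=12)
    print(r,status.current_tool_pos(),status.current_width(),status.current_wrist_force(),status.current_ft_torque(),status.current_t())
    if r: break
snap('scene','s11');crop('s11',190,130,100,100,6,'c11')
```

```text
False [ 0.5353 -0.0213  0.1152] 0.030434743275145913 [ 0.8028 -0.5902  0.4486] [0.004  0.0485 0.0196] 32.2833
False [ 0.535  -0.0213  0.0948] 0.030382573146612097 [-0.0692  0.3953 -0.8631] [-0.0078 -0.0091 -0.0036] 32.9333
False [ 0.5352 -0.0213  0.0699] 0.030420585765591708 [-0.0017  0.1038 -0.8644] [ 0.0403 -0.0111 -0.0117] 33.7083
True [ 0.5346 -0.0212  0.0451] 0.030207397333475574 [-0.7919 -0.0179  5.9359] [-0.0165  0.0138 -0.0619] 34.3167
```

View pics/c11.png

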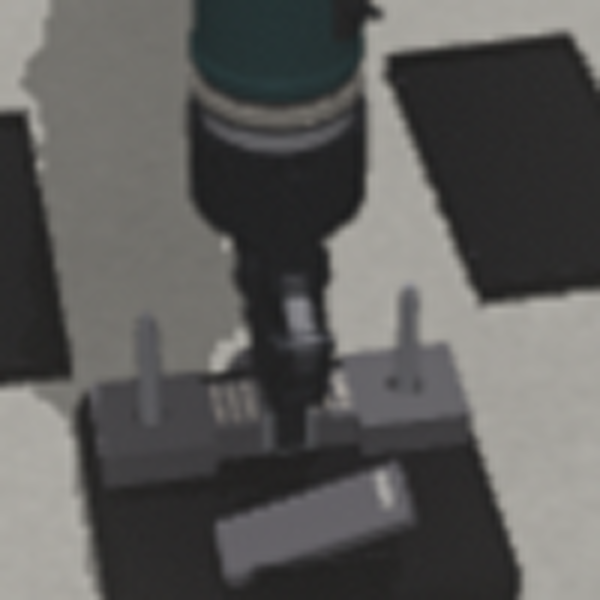

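The first new cassette is fully home. Now I release it and look again before picking the second.

Run:
```python
from h import *
np.set_printoptions(precision=4,suppress=True)
x,y=SEAT[0]+.0005,SEAT[1]-.0008
hand.command_gripper(.062); robot.hold(.1)
robot.movel([x,y,.22],down(YU),feed=.15); robot.hold(.1)
print(status.current_t())
snap('scene','s12');snap('top','t12');crop('s12',190,150,190,100,4,'c12');crop('t12',110,180,75,90,8,'c12t');crop('s12',320,150,90,62,8,'c12s')
```

```text
36.2917
```

View pics/s12.png

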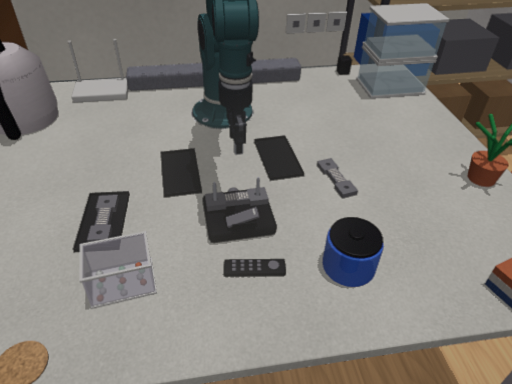

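View pics/c12t.png

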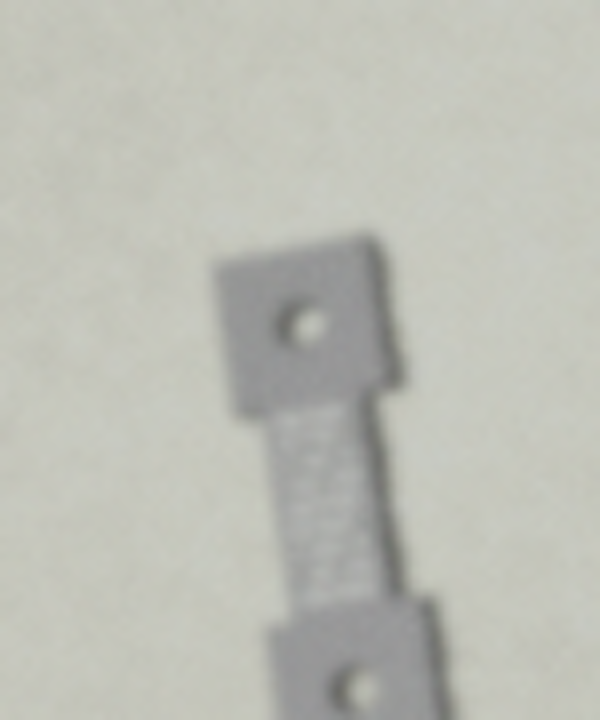

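View pics/c12s.png

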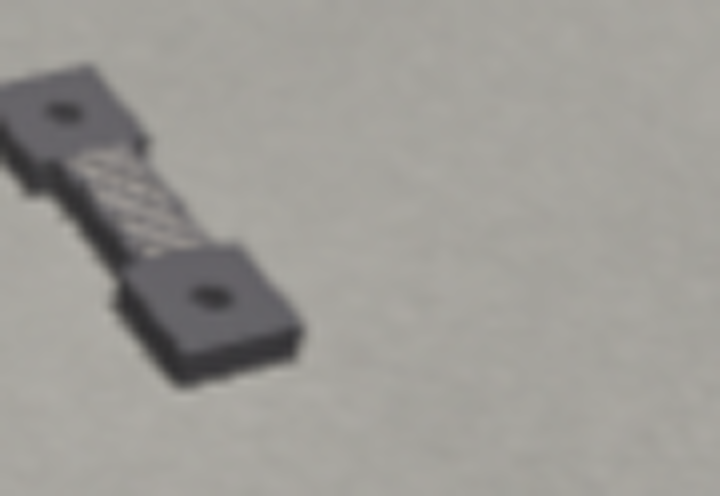

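The remaining cassette has been knocked: it is now at scene (336,177), and its holes in the top view are at (147,220) and (154,266). I'll measure it again.

Run:
```python
from h import *
np.set_printoptions(precision=4,suppress=True)
t=np.array([110,180])+(np.array([(299,324),(354,688)])+.5)/8-.5
s=np.array([320,150])+(np.array([(212,297),(64,111)])+.5)/8-.5
P=tri(s,t);print(P); P=(onz('top',t,.018)+onz('scene',s,.018))/2;print(P)
m=P.mean(0);a=np.arctan2(*(P[0]-P[1])[[1,0]]);print(m,a)
pick(m[0],m[1],a+np.pi/2)
snap('scene','s13')
robot.reach([SEAT[0],SEAT[1],.22],down(YU)); robot.hold(.2)
robot.movel([SEAT[0],SEAT[1],.150],down(YU),feed=.1); robot.hold(.2)
snap('scene','s14');crop('s14',190,130,100,100,6,'c14')
print(status.current_tool_pos(),status.current_width(),status.current_wrist_force(),status.current_t())
```

```text
[[0.4969 0.3087 0.0178 0.0015]
 [0.3833 0.2872 0.0192 0.0011]]
[[0.4971 0.3085 0.018 ]
 [0.3827 0.2876 0.018 ]]
[0.4399 0.2981 0.018 ] 0.18113199817738343
down False [0.4402 0.2982 0.0049]
w 0.03009541488960986
lift w 0.030503759836639024 [ 0.3999  0.3479 -1.9486] 42.6583
[ 0.535  -0.0205  0.1506] 0.03073785839150109 [ 0.6887 -0.2073 -2.1094] 45.2667
```

View pics/c14.png

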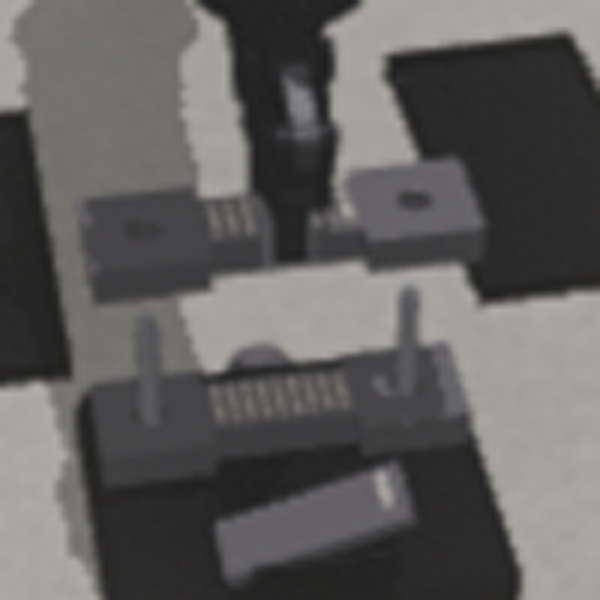

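The cassette sits in the grip just as the first one did, with its holes at (415,200) and (146,229) in the crop. I'll lower it the same way, expecting it to land 18 mm higher.

Run:
```python
from h import *
np.set_printoptions(precision=4,suppress=True)
x,y=SEAT[0]+.0005,SEAT[1]-.0008
R=down(YU)
for z in(.115,.095,.075,.0620):
    r=robot.movel([x,y,z],R,feed=.04,contact_N=10)
    print(r,status.current_tool_pos(),status.current_width(),status.current_wrist_force(),status.current_ft_torque(),status.current_t())
    if r: break
snap('scene','s15');crop('s15',190,130,100,100,6,'c15')
```

```text
False [ 0.5353 -0.0213  0.1152] 0.030373308515632743 [ 0.2662 -0.4019 -1.5688] [-0.0333  0.0403 -0.0329] 46.2917
False [ 0.5351 -0.0213  0.0948] 0.030946750251777986 [ 1.5185 -0.353  -1.323 ] [ 0.0046  0.0054 -0.0143] 46.9417
False [ 0.535  -0.0213  0.0748] 0.03051377005427059 [ 0.2316 -0.0001 -1.6959] [-0.0171 -0.0547  0.0465] 47.5917
True [ 0.5355 -0.0213  0.0631] 0.030394534633446848 [0.4819 0.3319 5.3605] [0.0543 0.1677 0.0186] 47.9417
```

View pics/c15.png

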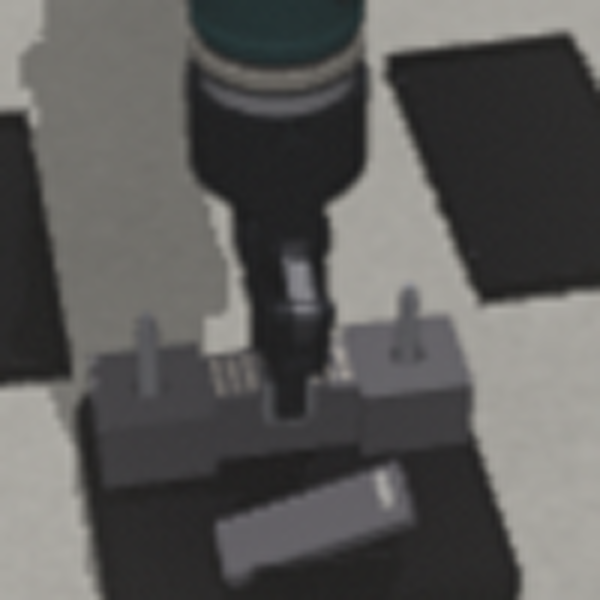

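Run:
```python
from h import *
np.set_printoptions(precision=4,suppress=True)
x,y=SEAT[0]+.0005,SEAT[1]-.0008
hand.command_gripper(.062); robot.hold(.1)
robot.movel([x,y,.22],down(YU),feed=.15)
robot.reach([.45,.30,.30],down(np.pi/2)); robot.hold(.2)
print(status.current_t())
snap('scene','s16');snap('top','t16');crop('s16',190,150,100,90,8,'c16');crop('t16',235,150,90,85,8,'c16t')
C=cloud('scene',np.load('pics/s16.npy'))
```

```text
51.1917
```

View pics/c16.png

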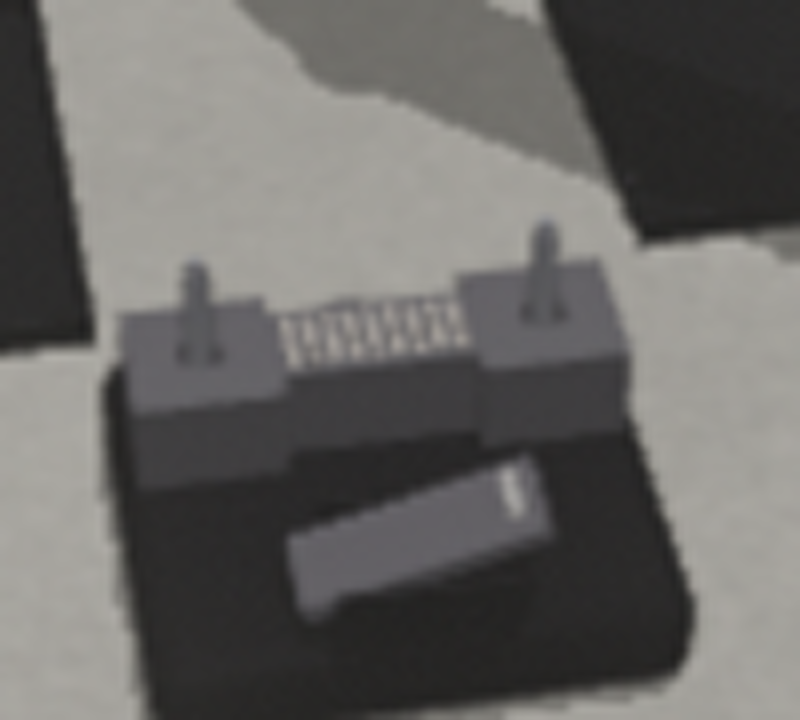

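View pics/c16t.png

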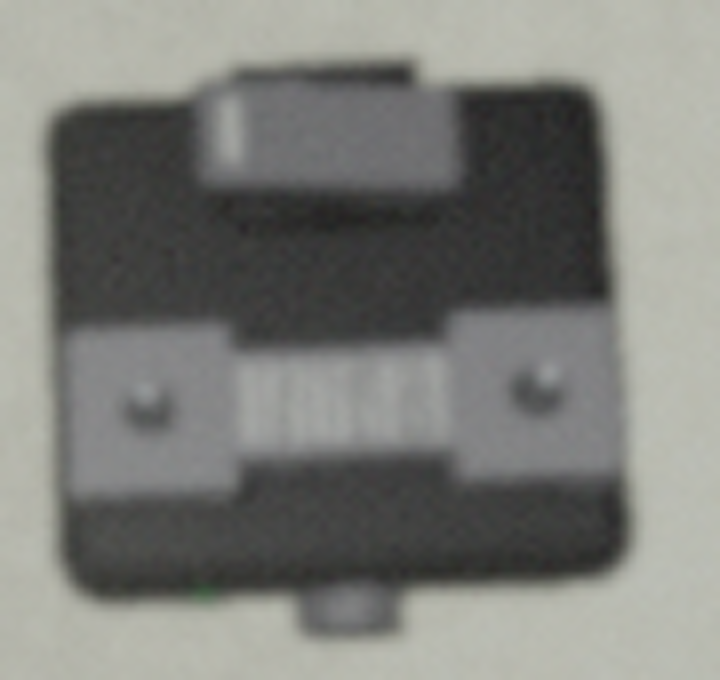

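View pics/s16.png

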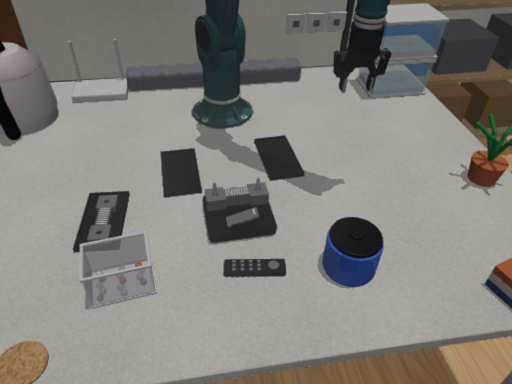

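Both new cassettes sit flush in one stack, and no others are left on the counter. Now I press ON.

Run:
```python
from h import *
np.set_printoptions(precision=4,suppress=True)
hand.command_gripper(0.0,40)
R=down(YU)
robot.reach(ON+[0,0,.13],R); robot.movel(ON+[0,0,.05],R,feed=.1); robot.hold(.1)
f0=status.current_wrist_force()
r=robot.movel(ON+[0,0,-.004],R,feed=.04,contact_N=15)
print(r,status.current_tool_pos(),status.current_wrist_force()-f0)
robot.movel(ON+[0,0,.13],R,feed=.15)
robot.reach([.45,.30,.30],down(np.pi/2)); robot.hold(.3)
print(status.current_t())
snap('scene','s17');snap('top','t17');crop('s17',190,150,100,90,8,'c17')
```

```text
True [0.6193 0.0138 0.06  ] [-1.4121  0.3822  7.1002]
58.175
```

View pics/c17.png

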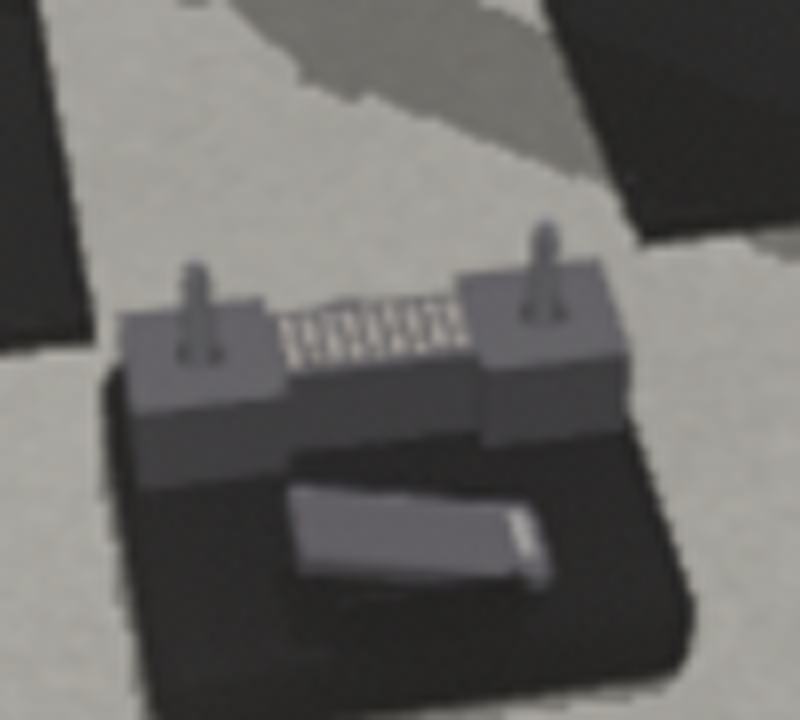

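View pics/t17.png

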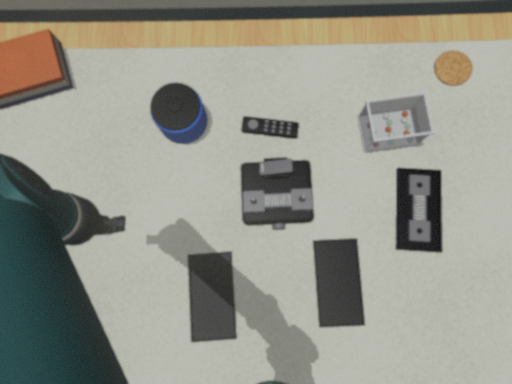

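The white bar end (c17 ~ (525,535)) is down, so the rocker is ON. The stack is intact, the spent cassette is in the tray (top 419,208) and the bystanders haven't moved.

```bash
python3 -c "
from h import *
workorder.close_job(); print(status.current_t())"
```

```text
the job is handed in; nothing more can be done
the job is handed in; nothing more can be done
```

The job is done and handed in, at about 58 s of the 210 s allowed. I pressed the rocker OFF, laid the spent cassette in the rightmost tray, stacked both new cassettes on the rods, and pressed the rocker back ON. The hand-in gives no verdict, so what follows rests on my own checks.

- **New cassettes:** only two were on the counter. The second was knocked aside after the first was placed, so I measured it again before picking it up. Each came to rest at the height expected for a cassette fully home (tool tip at 45 and 63 mm).
- **Last pictures:** the white-bar end of the rocker is down (ON), the two cassettes sit flush in one stack on both rods, and the spent cassette is centred in the tray. The remote, water tank and fish box look unmoved, and the arm is clear of everything.
- **Disagreements:** the two cameras differed by 1–3 mm on where the rods stand, so I used a fit over both views. Seen from one camera, the first held cassette was about 1–2 mm off the rods. I corrected half of that, and both cassettes threaded on without trouble. No check failed.

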